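Put the short end mill back in its flip-cap tube

ROBOT

A 6-joint arm with a two-finger parallel gripper is mounted at the origin on a cart in front of the work surface, level with it; the furniture and walls round the work are solid. World frame = base frame: x ahead of the robot, y to its left, z up, the work surface at z = 0. Lengths are in m, angles in rad, forces in N, time in s.
With the tool pointing down it reaches from about 0.35 to 0.85 m from the base axis. Payload 8.1 kg.
Tool frame: the origin (TCP) lies between the finger pads; the fingertips stand 14 mm ahead of it and the grasp point (between the pads) lies 5 mm behind it; z points along the fingers, y is the line along which they close (so a half turn about z gives the same grasp; the last joint's range is limited). The gripper opens to 93 mm and grips with 3 to 60 N. Pads are 15 mm wide; open, the fingers measure 128 mm over their backs; the gripper's body (75 mm by 188 mm) begins 65 mm behind the grasp point.
Start: joints at [-1.299, 0.13, 1.488, -0, 1.523, -0.085], TCP at [0.21, -0.562, 0.233] pointing down, gripper open.
Joint ranges: [-2.96, 2.96], [-0.89, 2.26], [0.02, 2.5], [-1.34, 4.48], [0, 2.73], [-2.66, 2.66]. Speed limits (rad/s): [2.39, 2.39, 2.79, 3.14, 3.14, 3.14].

INTERFACE

Orientations are given as a rotation vector (axis times angle).
In Python, from plant import robot gives the robot as it stands.
- The arm moves only by the tool arm_command, never from a script. Its argument "targets" is a list of rows, each an object of numbers: "x", "y", "z": the shift along the world's x, y, z in units of 500 mm (1.0 is 500 mm); "rx", "ry", "rz": the turn, a rotation vector about the world's x, y, z in units of 2 rad (1.0 is 2 rad); "claw": the closure in counts, from 0 (fully open) to 255 (shut). In form: [{"x": .., "y": .., "z": .., "rx": .., "ry": .., "rz": .., "claw": ..}, ...]. A call has 1 to 10 rows; each row is the pose to reach, as a shift and turn from the pose commanded when the call began; what a row does not reach only later rows make up. A row lasts 1/12 s, in which the tool goes at most 41.7 mm and 7.16 degrees, less where a joint would pass 70% of its speed; a pose out of reach is approached as far as the arm can. A call with a number of a shift or a turn outside -1 to 1 is refused whole. A call with a gripper value outside its range is refused whole. The fingers move at their own pace and stop on an object; "squeeze" is the grip in N (left out, the last holds). Time passes only in rows, so rows that repeat a pose let the fingers close. It gives the time, the measured TCP pose, the force, the opening and the grip force at its end, in the units of the state.
- robot.read_state(): the state, without advancing time (a new reading comes with each control period).
- robot.read_camera(name): name is "scene" or "top" or "wrist"; returns (picture, depth): 420x560x3 uint8, red, green, blue; 420x560 float32, m along the optical axis (not along the pixel's ray), 0 where there is no reading.
- robot.get_calibration(name): a dict with "intrinsics" (3x3 intrinsics, pixels), "origin" and "orientation" of the camera in the world. Camera axes: x right, y up, looking along -z (the intrinsics and any distortion apply to the point x, -y, -z); pixel columns grow to the right and rows downward; lengths in m; the calibration is good to about 2 mm. The wrist camera is an equidistant fisheye: a pixel r from the principal point sees the ray r / f radians off the axis. A picture is of the moment at which its call begins: read the wrist's pose just before it. get_calibration takes no time and is no camera call; for the wrist camera it gives the pose at the moment of the call.
- robot.close_job(): hands the job in; it is judged then, once.
The state is a dict: "t": time; "q": joint angles; "dq": joint speeds; "joint_torque": joint torques, N m; "tool_pos": TCP position; "orientation": TCP orientation; "force": force on the tool from outside, world axes, zero at the start; "wrist_torque": the same for the moment, N m; "opening": finger opening in m; "gripper_force": force on a finger pad.
Only numpy, scipy, OpenCV 4.12 (cv2) and the standard library are available. Lean on these libraries where they do the work, as an engineer would, in place of code of your own. Each camera call takes 0.05 s, during which the arm holds its last target. There are 200 camera calls.

TASK

The short end mill standing among the clutter belongs in the slim tube, the shortest of the three flip-cap cutter tubes in the rack: flick that tube's cap open and stand the end mill in it, shank down. At the end all three caps must be pressed fully shut past their snaps, the other two as well, which were left open or ajar over their own cutters. Leave the long end mill, the tube offcuts and the grease tin where they stand.

Things in the scene. Friction and masses are not known exactly. Their poses are not given: they have to be found in the camera images.
- short_mill: the end mill to put away: grey steel, 28 mm diameter, 110 mm tall, 0.3 to 0.6 kg, standing on its shank on the bench; origin at the centre of its underside, z up. An offcut and the long end mill stand close on two sides (gaps from 10 mm) and big fixed tube offcuts beyond, so grip it near the top, at a yaw where the fingers find room; in the tube its top 20 mm stand out above the rim
- slim_tube: shortest, slimmest of three clear upright tubes standing 74 mm apart in the rack, in any order; fixed, empty, its cap starts snapped shut. Origin: centre of its foot, z up; +x points from its axis to the cap's hinge at the back, -x to the thumb tab in front (away from the blue cabinet), y along the row. Rim 100 mm above the origin, inner floor 10 mm above it; bore 35 mm with a widened mouth, outside 42 mm
- wide_a_tube: one of the two taller, wider tubes, holding its own 136 mm cutter; fixed. Origin and axes as for slim_tube. Rim 120 mm above the origin, outside 46 mm. Its cap starts thrown open
- wide_b_tube: the other of the two taller, wider tubes, the same as wide_a_tube and holding its own cutter. Its cap starts ajar
- slim_cap (a joint): the slim tube's cap: 0 shut (snapped home), grows as it opens upward and back, stop at 1.95 rad. It must be forced past a snap bead near 0.07 rad both ways (about 5 N at the tab, 7 to 9 N on the roof just in front of its middle); beyond that the slightly stiff hinge holds it wherever it is left
- wide_a_cap (a joint): the cap of wide_a_tube, likewise; starts thrown open at 1.45 to 1.9 rad
- wide_b_cap (a joint): the cap of wide_b_tube, likewise; starts ajar at 0.25 to 0.6 rad
- slim_hinge (a point): the hinge axis (along the tube's y) of the slim tube's cap: 31 mm behind the tube's axis, 4 mm above its rim; fixed. The cap is a black plastic cup, outside 51 mm, its roof 27.5 mm above the rim when shut
- wide_a_hinge (a point): the hinge axis of wide_a_tube's cap: 33 mm behind the tube's axis, 4 mm above its rim; fixed. The cap is a black plastic cup, outside 55 mm, its roof 27.5 mm above the rim when shut
- wide_b_hinge (a point): the same on wide_b_tube
- slim_tab (a point): point on the slim cap's thumb tab where it can be pinched along y; moves with the cap. The tab lies at rim level, sticks out 20 mm from the cap's front wall, is 12 mm wide along y and 6 mm thick. Shut, this point lies 37.5 mm in front of the tube's axis and 3 mm above the rim (68.5 mm from the hinge)
- wide_a_tab (a point): the same point on the tab of wide_a_tube's cap: shut, 39.5 mm in front of the axis and 3 mm above the rim (72.5 mm from the hinge)
- wide_b_tab (a point): the same point on the tab of wide_b_tube's cap
- tube_rack: the rack: grey base board 96 x 234 mm, 10 mm thick, with aluminium cheeks and a drilled rail up to 48 mm; the tubes' feet stand on the board. Fixed; origin under its middle, y along the row of tubes
- long_mill: a bystander: the long end mill, 30 mm diameter, 156 mm tall, standing beside the short one; origin at the centre of its underside
- offcut_a: a bystander: grey tube offcut with a slanted top, 68 mm diameter, 87 mm tall, standing loose beside the short end mill; origin at the centre of its underside
- offcut_b: a bystander: grey tube offcut with a slanted top, 66 mm diameter, 86 mm tall, standing loose behind the rack; origin at the centre of its underside
- grease_tin: a bystander: tin, 68 mm diameter, 53 mm tall, standing loose behind the rack; origin at the centre of its underside
- parts_drawers: the big blue cabinet of small drawers, fixed, between the end mills and the rack: 318 mm along its own y, 209 mm along its x, 234 mm tall; origin under its middle

How it is judged:
By the outcome, as a careful person would: the job done as asked, in the order asked, and still so for the second after the job is handed in, with the robot touching nothing.
It also fails if it takes over 72 s, if anything falls off the work surface, if the arm or the gripper's body presses on something with over 40 N, if the wrist force passes 120 N, or if a joint passes its speed limit or range.

## Working session

There is one attempt and no reset: what is moved stays moved. The work goes in short steps, Python scripts to look and compute and a tool call to move; the robot and the scene stay as the last step left them, time stands still between calls to the robot, and variables do not carry over. Pictures are saved under pics/ and viewed, at most 10 in all, crops included, and the job is handed in when it is done.

Besides the shell and the picture viewer there is one more tool, called as name(argument=value, ...) on one line, values as JSON. arm_command: Moves the arm, as the interface text tells. Shifts and turns lie within -1 to 1; 1 stands for 500 mm of shift or 2 rad of turn. Its arguments: {"type":"object","properties":{"targets":{"type":"array","items":{"type":"object","properties":{"x":{"type":"number","minimum":-1,"maximum":1},"y":{"type":"number","minimum":-1,"maximum":1},"z":{"type":"number","minimum":-1,"maximum":1},"rx":{"type":"number","minimum":-1,"maximum":1},"ry":{"type":"number","minimum":-1,"maximum":1},"rz":{"type":"number","minimum":-1,"maximum":1},"claw":{"type":"number"}}}},"squeeze":{"type":"number"}},"required":["targets"]}

```bash
mkdir -p pics; ls; cat > h.py <<'E'
import numpy as np, cv2
from plant import robot
def cloud(name):
    c=robot.get_calibration(name); im,d=robot.read_camera(name)
    K=np.array(c["intrinsics"]);R=np.array(c["orientation"]);o=np.array(c["origin"])
    if R.shape!=(3,3): R=cv2.Rodrigues(R.astype(float))[0]
    v,u=np.mgrid[:420,:560]
    a=(u-K[0,2])/K[0,0];b=(v-K[1,2])/K[1,1]
    if name=="wrist":
        r=np.hypot(a,b);s=np.where(r>1e-6,np.tan(np.minimum(r,1.5))/np.maximum(r,1e-6),1);a=a*s;b=b*s
    P=np.stack([a*d,-b*d,-d],-1)@R.T+o
    P[d<=0]=np.nan
    return im,P,c
def save(im,n): cv2.imwrite("pics/"+n+".png",cv2.cvtColor(im,cv2.COLOR_RGB2BGR))
E
python3 - <<'E'
from h import *
ims=[]
for n in("scene","top"):
    im,P,c=cloud(n); np.save(n+".npy",P); save(im,n+"0");print(n,c)
s=robot.read_state();print(s)
E
```

```text
pics
scene {'intrinsics': array([[429.9418459 ,   0.        , 275.75771932],
       [  0.        , 429.9418459 , 210.41765269],
       [  0.        ,   0.        ,   1.        ]]), 'origin': array([ 1.43239677, -0.51474071,  0.7607718 ]), 'orientation': array([0.93677987, 0.5323237 , 0.93163438])}
top {'intrinsics': array([[415.88098211,   0.        , 286.46542668],
       [  0.        , 415.88098211, 203.34140131],
       [  0.        ,   0.        ,   1.        ]]), 'origin': array([0.28084254, 0.06994008, 1.25102691]), 'orientation': array([ 0.13345884, -0.16178034, -1.58444675])}
{'t': 0.1, 'q': array([-1.29941569e+00,  1.31095236e-01,  1.48915024e+00, -2.34764857e-05,
        1.52298355e+00, -8.54363473e-02]), 'dq': array([ 0.00071549, -0.00179419, -0.00288417, -0.00050582,  0.00040339,
        0.00058823]), 'joint_torque': array([ 7.63477601e-04, -5.61340642e+01, -4.93097770e+01,  7.70876370e-02,
        2.91351427e-02, -6.93557536e-05]), 'tool_pos': array([ 0.20944005, -0.56174891,  0.23169765]), 'orientation': array([-3.09012570e+00, -5.57231196e-01,  2.75163858e-04]), 'force': array([ 0.21259737, -0.4219121 , -0.65963916]), 'wrist_torque': array([ 0.00874476, -0.01417036,  0.0133102 ]), 'gripper_force': 0.0, 'opening': 0.09307086106483323}
```

View pics/scene0.png

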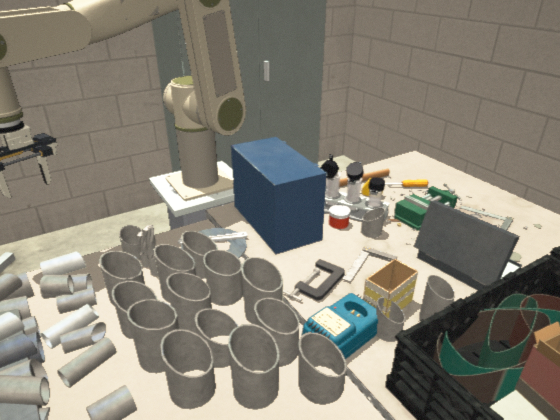

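View pics/top0.png

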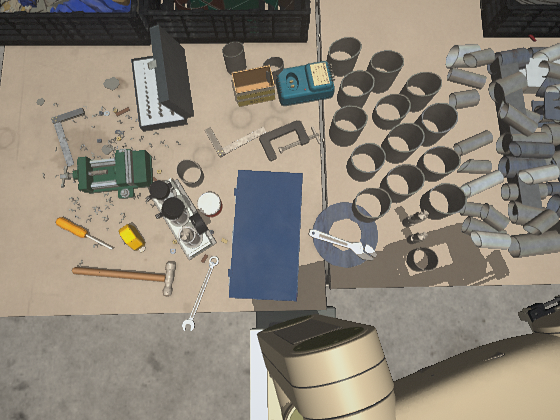

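The scene view shows the rack beyond the cabinet (caps near 330,165 / 355,172 / 377,185). The top view shows the rack at (180,215) and the mills near (415,215–238), with offcut_a at (422,258).

```bash
python3 - <<'E'
from h import *
T=np.load("top.npy");S=np.load("scene.npy")
t=cv2.imread("pics/top0.png");s=cv2.imread("pics/scene0.png")
a=cv2.resize(t[165:265,135:225],None,fx=4,fy=4)
b=cv2.resize(t[175:285,345:465],None,fx=3.3,fy=3.3)
c=cv2.resize(s[145:245,305:405],None,fx=4,fy=4)
d=np.zeros((600,800,3),np.uint8)
cv2.imwrite("pics/c1.png",np.hstack([cv2.copyMakeBorder(x,0,400-min(400,x.shape[0]),0,0,0)[:400] for x in (cv2.resize(a,(360,400)),cv2.resize(b,(436,400)))]))
cv2.imwrite("pics/c2.png",c)
for n,P,reg in(("T",T,(195,275,395,445)),):
    print("mill area top: z map cm / step 4")
    for v in range(196,276,4): print(v,[ "%d,%d,%d"%tuple(1000*P[v,u]) if P[v,u,2]>0.06 else "-" for u in range(398,442,4)])
def pts(P,lo,hi):
    m=np.all((P>lo)&(P<hi),-1);return P[m]
for nm,P in(("T",T),("S",S)):
    q=pts(P,[.15,.1,.05],[.55,.6,.3]); print(nm,len(q),np.round(q.min(0),3),np.round(q.max(0),3))
for r in [(215,180),(205,168),(235,190),(190,157),(220,200),(240,205),(204,208),(172,190)]: print(r,np.round(T[r],3))
E
```

```text
mill area top: z map cm / step 4
196 ['516,-272,91', '514,-281,100', '512,-290,108', '517,-308,86', '-', '-', '-', '-', '-', '-', '-']
200 ['-', '-', '-', '-', '-', '-', '-', '508,-362,64', '-', '-', '-']
204 ['-', '-', '-', '-', '-', '-', '-', '-', '492,-365,85', '-', '-']
208 ['-', '-', '-', '-', '-', '-', '-', '-', '483,-370,69', '479,-372,93', '-']
212 ['-', '-', '-', '-', '-', '464,-317,117', '459,-317,151', '459,-328,148', '-', '471,-378,73', '466,-379,101']
216 ['-', '-', '-', '-', '453,-305,118', '448,-304,154', '447,-314,155', '449,-330,140', '-', '-', '461,-394,61']
220 ['-', '-', '-', '449,-309,68', '446,-313,91', '443,-319,108', '441,-325,121', '-', '-', '-', '-']
224 ['-', '-', '-', '-', '-', '-', '-', '-', '-', '-', '-']
228 ['-', '-', '-', '-', '-', '-', '-', '-', '-', '-', '-']
232 ['-', '-', '-', '-', '-', '-', '-', '-', '-', '-', '-']
236 ['-', '-', '-', '-', '403,-316,71', '399,-317,102', '398,-326,109', '400,-342,95', '-', '-', '-']
240 ['-', '-', '-', '-', '-', '392,-330,60', '390,-334,81', '-', '-', '-', '-']
244 ['-', '-', '-', '-', '-', '-', '-', '-', '-', '-', '-']
248 ['-', '-', '-', '-', '-', '-', '-', '-', '-', '-', '-']
252 ['-', '-', '-', '-', '358,-316,60', '-', '-', '-', '-', '356,-370,68', '-']
256 ['-', '-', '-', '-', '-', '-', '-', '-', '-', '-', '-']
260 ['-', '-', '-', '-', '-', '-', '-', '-', '-', '-', '333,-376,77']
264 ['-', '-', '-', '-', '324,-311,66', '-', '-', '-', '-', '323,-371,60', '-']
268 ['-', '-', '-', '-', '-', '312,-323,62', '-', '-', '-', '311,-361,84', '-']
272 ['-', '-', '-', '-', '-', '-', '-', '-', '-', '-', '-']
T 6631 [0.176 0.1   0.05 ] [0.55  0.531 0.299]
S 2697 [0.174 0.1   0.05 ] [0.55  0.504 0.3  ]
(215, 180) [0.462 0.332 0.154]
(205, 168) [0.486 0.359 0.175]
(235, 190) [0.412 0.311 0.124]
(190, 157) [0.535 0.4   0.139]
(220, 200) [0.442 0.272 0.191]
(240, 205) [0.405 0.283 0.048]
(204, 208) [0.51  0.276 0.051]
(172, 190) [0.621 0.341 0.002]
```

View pics/c1.png

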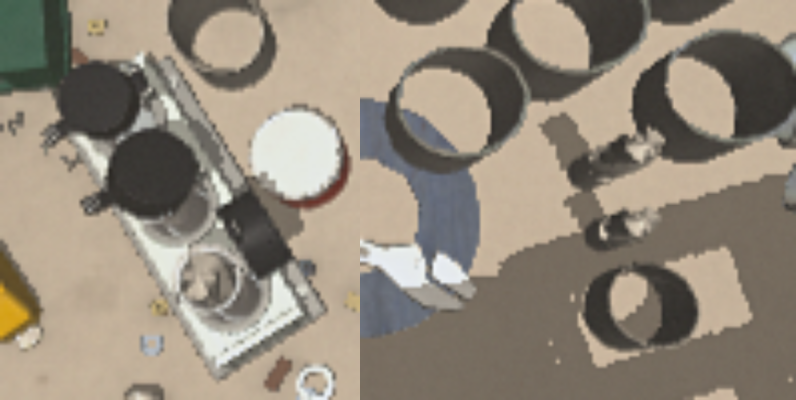

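View pics/c2.png

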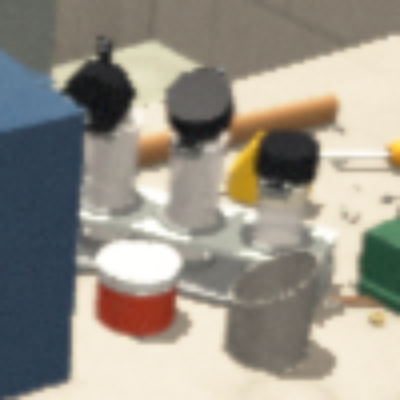

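The crops show the order along the row: slim (shut, upper left), wide_b (ajar, middle) and wide_a (open, lower right). The tabs face the lower left. The short mill stands between the long mill and offcut_a. Next I'll fit their positions.

```bash
python3 - <<'E'
from h import *
from scipy.optimize import least_squares
T=np.load("top.npy");S=np.load("scene.npy")
im=cv2.imread("pics/top0.png");ims=cv2.imread("pics/scene0.png")
def circ(q):
    f=lambda p:np.hypot(q[:,0]-p[0],q[:,1]-p[1])-p[2]
    r=least_squares(f,[*q[:,:2].mean(0),.02],loss="soft_l1",f_scale=.002);return np.round(r.x,4)
def sel(P,im,lo,hi,dark=None):
    m=np.all((P>lo)&(P<hi),-1)
    if dark is not None: m&=(im.max(-1)<dark)
    return P[m]
for n,P,I in(("T",T,im),("S",S,ims)):
    q=sel(P,I,[.49,.36,.132],[.59,.44,.145],90);print(n,"slimroof",len(q),np.round(np.nanmean(q,0),4),np.round((q.min(0)+q.max(0))/2,4),np.round(np.ptp(q,axis=0),3))
    q=sel(P,I,[.42,.28,.14],[.53,.40,.23],90);print(n,"wide_b",len(q),np.round(q.mean(0),4),np.round(q.min(0),3),np.round(q.max(0),3))
    if len(q)>20:
        c=q[q[:,2]>0.15];m=c.mean(0);u,s,v=np.linalg.svd(c-m);print("  normal",v[2].round(3),s.round(3),m.round(3))
    q=sel(P,I,[.36,.2,.13],[.50,.32,.25],90);print(n,"wide_a cap",len(q),np.round(q.mean(0),4),np.round(q.min(0),3),np.round(q.max(0),3))
    for z,lo,hi in((.04,[.3,.2,.036],[.65,.5,.06]),):
        q=sel(P,I,lo,hi);
        print(n,"rail",len(q))
    q=sel(P,I,[.37,-.36,.09],[.425,-.29,.113]);print(n,"short",len(q),q.mean(0).round(4),circ(q),q[:,:2].min(0).round(3),q[:,:2].max(0).round(3))
    q=sel(P,I,[.43,-.35,.12],[.49,-.28,.16]);print(n,"long",len(q),q.mean(0).round(4),circ(q))
    q=sel(P,I,[.29,-.40,.02],[.372,-.29,.095]);print(n,"offA",len(q),circ(q))
# rack grey board edges: top view bright grey points low
m=(T[...,2]>.004)&(T[...,2]<.055)&(T[...,0]>.33)&(T[...,0]<.65)&(T[...,1]>.2)&(T[...,1]<.5)
hsv=cv2.cvtColor(im,cv2.COLOR_BGR2HSV);m&=(hsv[...,1]<35)&(hsv[...,2]>100)
cc,l,st,ce=cv2.connectedComponentsWithStats(m.astype(np.uint8));k=1+st[1:,4].argmax();q=T[l==k]
print("rack",len(q),cv2.minAreaRect((q[:,:2]*1000).astype(np.float32)))
E
```

```text
T slimroof 266 [0.5376 0.3972 0.1377] [0.5383 0.3972 0.138 ] [0.051 0.05  0.012]
T wide_b 489 [0.4739 0.3419 0.1731] [0.421 0.28  0.14 ] [0.529 0.399 0.217]
  normal [-0.323 -0.073 -0.943] [0.642 0.34  0.179] [0.473 0.341 0.174]
T wide_a cap 217 [0.4336 0.277  0.1869] [0.405 0.256 0.131] [0.462 0.315 0.217]
T rail 1612
T short 68 [ 0.3999 -0.3262  0.1049] [ 0.4    -0.3267  0.009 ] [ 0.388 -0.342] [ 0.41  -0.315]
T long 99 [ 0.451  -0.3166  0.1459] [ 0.4514 -0.3183  0.0108]
T offA 332 [ 0.3388 -0.3425  0.0328]
S slimroof 98 [0.5435 0.395  0.1369] [0.5421 0.3976 0.1361] [0.047 0.052 0.008]
S wide_b 156 [0.4737 0.3124 0.1689] [0.426 0.28  0.14 ] [0.512 0.393 0.214]
  normal [-0.71   0.339 -0.617] [0.443 0.158 0.08 ] [0.468 0.307 0.175]
S wide_a cap 228 [0.4484 0.2774 0.1758] [0.426 0.256 0.136] [0.471 0.305 0.214]
S rail 1246
S short 52 [ 0.4062 -0.3332  0.1014] [ 0.4026 -0.3332  0.0074] [ 0.396 -0.342] [ 0.413 -0.325]
S long 149 [ 0.4586 -0.3195  0.1397] [ 0.4506 -0.3196  0.0119]
S offA 461 [ 0.3396 -0.3439  0.0323]
rack 957 ((474.93646240234375, 356.42303466796875), (232.1097869873047, 100.5081558227539), 33.1429557800293)
```

arm_command(targets=[{"x": 0.48, "y": 0.92, "z": 0.24, "rz": 0.7, "claw": 255}, {"x": 0.48, "y": 0.92, "z": 0.24, "rz": 0.7, "claw": 255}, {"x": 0.48, "y": 0.92, "z": 0.24, "rz": 0.7, "claw": 255}, {"x": 0.48, "y": 0.92, "z": 0.24, "rz": 0.7, "claw": 255}, {"x": 0.48, "y": 0.92, "z": 0.24, "rz": 0.7, "claw": 255}, {"x": 0.48, "y": 0.92, "z": 0.24, "rz": 0.7, "claw": 255}, {"x": 0.48, "y": 0.92, "z": 0.24, "rz": 0.7, "claw": 255}, {"x": 0.48, "y": 0.92, "z": 0.24, "rz": 0.7, "claw": 255}, {"x": 0.48, "y": 0.92, "z": 0.24, "rz": 0.7, "claw": 255}, {"x": 0.48, "y": 0.92, "z": 0.24, "rz": 0.7, "claw": 255}])

```text
schema error: expected keys x, y, z, rx, ry, rz, claw
```

arm_command(targets=[{"x": 0.48, "y": 0.92, "z": 0.24, "rx": 0, "ry": 0, "rz": 0.7, "claw": 255}, {"x": 0.48, "y": 0.92, "z": 0.24, "rx": 0, "ry": 0, "rz": 0.7, "claw": 255}, {"x": 0.48, "y": 0.92, "z": 0.24, "rx": 0, "ry": 0, "rz": 0.7, "claw": 255}, {"x": 0.48, "y": 0.92, "z": 0.24, "rx": 0, "ry": 0, "rz": 0.7, "claw": 255}, {"x": 0.48, "y": 0.92, "z": 0.24, "rx": 0, "ry": 0, "rz": 0.7, "claw": 255}, {"x": 0.48, "y": 0.92, "z": 0.24, "rx": 0, "ry": 0, "rz": 0.7, "claw": 255}, {"x": 0.48, "y": 0.92, "z": 0.24, "rx": 0, "ry": 0, "rz": 0.7, "claw": 255}, {"x": 0.48, "y": 0.92, "z": 0.24, "rx": 0, "ry": 0, "rz": 0.7, "claw": 255}, {"x": 0.48, "y": 0.92, "z": 0.24, "rx": 0, "ry": 0, "rz": 0.7, "claw": 255}, {"x": 0.48, "y": 0.92, "z": 0.24, "rx": 0, "ry": 0, "rz": 0.7, "claw": 255}])

```text
t: 0.93
tool_pos: [0.3976, -0.2003, 0.3268]
orientation: [-2.174, -2.267, 0.0]
force: [0.8, -0.9, -0.2]
opening: 0.0309
gripper_force: 0.0
```

arm_command(targets=[{"x": 0.145, "y": 0.95, "z": 0, "rx": 0, "ry": 0, "rz": 0.268, "claw": 255}, {"x": 0.145, "y": 0.95, "z": 0, "rx": 0, "ry": 0, "rz": 0.268, "claw": 255}, {"x": 0.145, "y": 0.95, "z": 0, "rx": 0, "ry": 0, "rz": 0.268, "claw": 255}, {"x": 0.145, "y": 0.95, "z": 0, "rx": 0, "ry": 0, "rz": 0.268, "claw": 255}, {"x": 0.145, "y": 0.95, "z": 0, "rx": 0, "ry": 0, "rz": 0.268, "claw": 255}, {"x": 0.145, "y": 0.95, "z": 0, "rx": 0, "ry": 0, "rz": 0.268, "claw": 255}, {"x": 0.145, "y": 0.95, "z": 0, "rx": 0, "ry": 0, "rz": 0.268, "claw": 255}, {"x": 0.145, "y": 0.95, "z": 0, "rx": 0, "ry": 0, "rz": 0.268, "claw": 255}, {"x": 0.145, "y": 0.95, "z": 0, "rx": 0, "ry": 0, "rz": 0.268, "claw": 255}, {"x": 0.145, "y": 0.95, "z": 0, "rx": 0, "ry": 0, "rz": 0.268, "claw": 255}])

```text
t: 1.77
tool_pos: [0.4598, 0.2118, 0.3262]
orientation: [-1.504, -2.758, 0.0]
force: [1.4, -0.1, -0.3]
opening: 0.0002
gripper_force: 0.0
```

```bash
cat > rk.py <<'E'
from h import *
ex=np.array([.546,-.837]);ey=np.array([.837,.546])
B={"slim":np.array([.538,.3975]),"b":np.array([.476,.357]),"a":np.array([.414,.3165])}
RIM={"slim":.11,"b":.13,"a":.13};HX={"slim":31,"b":33,"a":33}
def local(P,n):
    "tube frame mm: forward(from hinge toward tab), along row, up above hinge"
    d=P[...,:2]-B[n];return np.stack([HX[n]-1000*(d@ex),1000*(d@ey),1000*(P[...,2]-RIM[n])-4],-1)
def caps(name,fn):
    im,P,c=cloud(name);save(im,fn)
    for n in B:
        L=local(P,n);m=(abs(L[...,1])<30)&(L[...,2]>6)&(L[...,0]>-70)&(L[...,0]<100)&(L[...,2]<95)&(im.max(-1)<100)
        q=L[m]
        if len(q)<20: print(n,len(q));continue
        print(n,len(q),"med",np.median(q,0).round(1),"p2",np.percentile(q,2,axis=0).round(),"p98",np.percentile(q,98,axis=0).round(),end=" ")
        # cap angle: RANSAC roof plane in (fwd,up) : fwd*sin... roof: -f sin t + u cos t = 23.5
        t=np.linspace(-.1,2,211);r=-q[:,0,None]*np.sin(t)+q[:,2,None]*np.cos(t)-23.5
        k=(abs(r)<2).sum(0);print("angle",t[k.argmax()].round(2),k.max())
    return im,P
E
python3 - <<'E'
from rk import *
print(robot.read_state()["tool_pos"]); caps("wrist","w1"); caps("top","t1");caps("scene","s1")
E
```

```text
[0.45984021 0.21182365 0.32621117]
slim 1564 med [30.3 -3.9 22.7] p2 [  8. -24.   9.] p98 [53. 22. 24.] angle -0.02 1336
b 2792 med [26.1 -2.8 35.8] p2 [ -1. -26.  23.] p98 [65. 23. 48.] angle 0.47 2091
a 1865 med [-10.1  -2.1  54.9] p2 [-24. -26.   9.] p98 [ 5. 25. 80.] angle 1.32 333
slim 41 med [ 30.  -21.7  22. ] p2 [ 17. -25.   8.] p98 [ 41. -15.  27.] angle 0.0 19
b 360 med [23.3 -3.9 36.5] p2 [  0. -26.  23.] p98 [46. 24. 49.] angle 0.48 217
a 210 med [-10.9  -7.1  55.2] p2 [-24. -27.  32.] p98 [ 1. 22. 80.] angle 1.31 48
slim 150 med [16.2  4.5 21.7] p2 [  3. -17.   7.] p98 [53. 25. 25.] angle -0.02 79
b 98 med [ 5.3 11.2 21. ] p2 [ -5. -12.   7.] p98 [43. 29. 49.] angle 0.49 22
a 234 med [-21.6   7.2  43.6] p2 [-28. -16.  10.] p98 [ 1. 28. 79.] angle 1.57 83
```

View pics/w1.png

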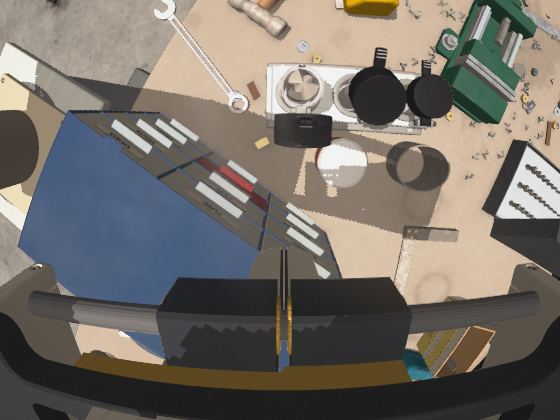

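Close by, the caps read slim shut, wide_b at 0.47 rad and wide_a at about 1.5 rad. The wrist view agrees, with caps near (430,97), (377,95) and (302,130). Pressing wide_b now.

arm_command(targets=[{"x": 0.024, "y": 0.304, "z": -0.08, "rx": 0, "ry": 0, "rz": 0, "claw": 255}, {"x": 0.024, "y": 0.304, "z": -0.08, "rx": 0, "ry": 0, "rz": 0, "claw": 255}, {"x": 0.024, "y": 0.304, "z": -0.08, "rx": 0, "ry": 0, "rz": 0, "claw": 255}, {"x": 0.024, "y": 0.304, "z": -0.08, "rx": 0, "ry": 0, "rz": 0, "claw": 255}, {"x": 0.024, "y": 0.304, "z": -0.15, "rx": 0, "ry": 0, "rz": 0, "claw": 255}, {"x": 0.024, "y": 0.304, "z": -0.23, "rx": 0, "ry": 0, "rz": 0, "claw": 255}, {"x": 0.024, "y": 0.304, "z": -0.26, "rx": 0, "ry": 0, "rz": 0, "claw": 255}, {"x": 0.024, "y": 0.304, "z": -0.285, "rx": 0, "ry": 0, "rz": 0, "claw": 255}, {"x": 0.024, "y": 0.304, "z": -0.3, "rx": 0, "ry": 0, "rz": 0, "claw": 255}, {"x": 0.024, "y": 0.304, "z": -0.308, "rx": 0, "ry": 0, "rz": 0, "claw": 255}])

```text
t: 2.75
tool_pos: [0.4726, 0.3609, 0.1726]
orientation: [1.506, 2.757, 0.0]
force: [0.5, 0.4, 0.5]
opening: 0.0002
gripper_force: 0.1
```

arm_command(targets=[{"x": 0, "y": 0, "z": -0.006, "rx": 0, "ry": 0, "rz": 0, "claw": 255}, {"x": 0, "y": 0, "z": -0.01, "rx": 0, "ry": 0, "rz": 0, "claw": 255}, {"x": 0, "y": 0, "z": -0.01, "rx": 0, "ry": 0, "rz": 0, "claw": 255}])

```text
t: 3.0
tool_pos: [0.4731, 0.3614, 0.1714]
orientation: [1.504, 2.756, 0.003]
force: [-8.8, -5.7, 13.0]
opening: 0.0007
gripper_force: 6.5
```

arm_command(targets=[{"x": 0, "y": 0, "z": -0.004, "rx": 0, "ry": 0, "rz": 0, "claw": 255}, {"x": 0, "y": 0, "z": 0.06, "rx": 0, "ry": 0, "rz": 0, "claw": 255}, {"x": 0, "y": 0, "z": 0.12, "rx": 0, "ry": 0, "rz": 0, "claw": 160}, {"x": 0.089, "y": 0.136, "z": 0.12, "rx": 0, "ry": 0, "rz": 0, "claw": 160}, {"x": 0.089, "y": 0.136, "z": 0.12, "rx": 0, "ry": 0, "rz": 0, "claw": 160}, {"x": 0.089, "y": 0.136, "z": 0.12, "rx": 0, "ry": 0, "rz": 0, "claw": 160}, {"x": 0.089, "y": 0.136, "z": 0.12, "rx": 0, "ry": 0, "rz": 0, "claw": 160}])

```text
t: 3.58
tool_pos: [0.5176, 0.4303, 0.2265]
orientation: [-1.504, -2.758, 0.002]
force: [0.0, 0.1, 0.5]
opening: 0.0296
gripper_force: 0.0
```

```bash
python3 - <<'E'
from rk import *
print(robot.read_state()["tool_pos"]); im,P=caps("wrist","w2")
L=local(P,"slim");m=(abs(L[...,1])<25)&(abs(L[...,2]+1)<6)&(L[...,0]>57)&(L[...,0]<85)&(im.max(-1)<90);q=L[m]
print(len(q),q.min(0) if len(q) else 0,q.max(0) if len(q) else 0,q.mean(0) if len(q) else 0)
caps("scene","s2")
E
```

```text
[0.51762436 0.43026538 0.22647475]
slim 2800 med [35.7  1.1 23.1] p2 [ 10. -20.   9.] p98 [56. 21. 25.] angle -0.01 2473
b 2262 med [48.1  4.3 23.3] p2 [ 34. -22.   8.] p98 [62. 26. 25.] angle -0.01 1779
a 887 med [-0.1  1.4 58.5] p2 [-24. -20.   7.] p98 [51. 15. 80.] angle 1.24 170
257 [57.23029366 -3.78380419 -2.40291213] [77.01039184  7.30585782  4.32564707] [66.48588574  1.75620168  1.51430768]
slim 154 med [17.1  4.4 21.6] p2 [  5. -17.   7.] p98 [52. 25. 25.] angle -0.02 75
b 159 med [20.2  4.7 22. ] p2 [  5. -18.   7.] p98 [55. 28. 25.] angle -0.01 85
a 236 med [-21.    6.3  43.5] p2 [-27. -17.   9.] p98 [ 2. 27. 77.] angle 1.55 87
```

View pics/w2.png

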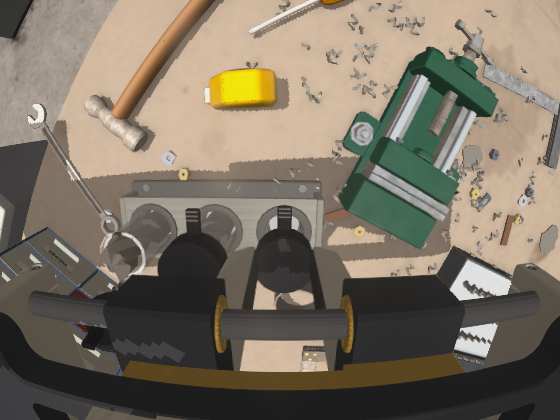

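wide_b is now shut, and the slim tab at (285,215) is centred between the fingers. Going down to pinch it.

arm_command(targets=[{"x": 0, "y": 0, "z": -0.08, "rx": 0, "ry": 0, "rz": 0, "claw": 160}, {"x": 0, "y": 0, "z": -0.16, "rx": 0, "ry": 0, "rz": 0, "claw": 160}, {"x": 0, "y": 0, "z": -0.213, "rx": 0, "ry": 0, "rz": 0, "claw": 160}, {"x": 0, "y": 0, "z": -0.213, "rx": 0, "ry": 0, "rz": 0, "claw": 255}, {"x": 0, "y": 0, "z": -0.213, "rx": 0, "ry": 0, "rz": 0, "claw": 255}, {"x": 0, "y": 0, "z": -0.213, "rx": 0, "ry": 0, "rz": 0, "claw": 255}, {"x": 0, "y": 0, "z": -0.213, "rx": 0, "ry": 0, "rz": 0, "claw": 255}], squeeze=20)

```text
t: 4.27
tool_pos: [0.5186, 0.4306, 0.1255]
orientation: [1.504, 2.755, 0.009]
force: [-1.8, -2.4, 1.0]
opening: 0.0123
gripper_force: 1.6
```

arm_command(targets=[{"x": 0, "y": 0, "z": 0, "rx": 0, "ry": 0, "rz": 0, "claw": 255}, {"x": 0, "y": 0, "z": 0, "rx": 0, "ry": 0, "rz": 0, "claw": 255}])

```text
t: 4.43
tool_pos: [0.5182, 0.4304, 0.1247]
orientation: [1.504, 2.756, 0.006]
force: [-1.0, -3.6, 7.8]
opening: 0.0113
gripper_force: 20.0
```

arm_command(targets=[{"x": 0, "y": 0, "z": 0, "rx": 0, "ry": 0, "rz": 0, "claw": 160}, {"x": 0, "y": 0, "z": -0.002, "rx": 0, "ry": 0, "rz": 0, "claw": 180}, {"x": 0, "y": 0, "z": -0.002, "rx": 0, "ry": 0, "rz": 0, "claw": 190}])

```text
t: 4.68
tool_pos: [0.5171, 0.4299, 0.1207]
orientation: [1.504, 2.758, 0.002]
force: [0.1, 0.6, -0.8]
opening: 0.0227
gripper_force: 0.0
```

arm_command(targets=[{"x": 0, "y": 0, "z": 0, "rx": 0, "ry": 0, "rz": 0, "claw": 255}, {"x": 0, "y": 0, "z": 0, "rx": 0, "ry": 0, "rz": 0, "claw": 255}, {"x": 0, "y": 0, "z": 0, "rx": 0, "ry": 0, "rz": 0, "claw": 255}], squeeze=25)

```text
t: 4.93
tool_pos: [0.5176, 0.4303, 0.1204]
orientation: [1.504, 2.757, 0.004]
force: [2.3, 2.8, -0.1]
opening: 0.0119
gripper_force: 25.0
```

arm_command(targets=[{"x": 0.001, "y": -0.001, "z": 0.021, "rx": 0, "ry": 0, "rz": 0, "claw": 255}, {"x": 0.005, "y": -0.007, "z": 0.047, "rx": 0, "ry": 0, "rz": 0, "claw": 255}, {"x": 0.011, "y": -0.017, "z": 0.072, "rx": 0, "ry": 0, "rz": 0, "claw": 255}, {"x": 0.02, "y": -0.031, "z": 0.094, "rx": 0, "ry": 0, "rz": 0, "claw": 255}, {"x": 0.032, "y": -0.048, "z": 0.112, "rx": 0, "ry": 0, "rz": 0, "claw": 255}, {"x": 0.045, "y": -0.068, "z": 0.126, "rx": 0, "ry": 0, "rz": 0, "claw": 255}, {"x": 0.059, "y": -0.09, "z": 0.135, "rx": 0, "ry": 0, "rz": 0, "claw": 255}, {"x": 0.074, "y": -0.113, "z": 0.138, "rx": 0, "ry": 0, "rz": 0, "claw": 255}, {"x": 0.089, "y": -0.136, "z": 0.136, "rx": 0, "ry": 0, "rz": 0, "claw": 255}, {"x": 0.096, "y": -0.147, "z": 0.133, "rx": 0, "ry": 0, "rz": 0, "claw": 255}])

```text
t: 5.77
tool_pos: [0.5659, 0.3539, 0.1866]
orientation: [1.506, 2.757, -0.001]
force: [-1.6, 0.5, 3.8]
opening: 0.0118
gripper_force: 25.0
```

```bash
python3 - <<'E'
from rk import *
s=robot.read_state();print(s["tool_pos"],s["opening"],s["gripper_force"],s["force"]); caps("scene","s3")
E
```

```text
[0.56589303 0.35386342 0.18655649] 0.011825733883130496 25.002773702144623 [-1.5689492   0.54705437  3.84641524]
slim 240 med [-29.2   2.5  38. ] p2 [-39. -19.   9.] p98 [-14.  25.  72.] angle 1.84 94
b 158 med [19.3  5.1 21.9] p2 [  5. -19.   7.] p98 [54. 27. 26.] angle -0.01 78
a 235 med [-21.    7.1  43.6] p2 [-29. -16.  10.] p98 [ 2. 27. 78.] angle 1.58 77
```

arm_command(targets=[{"x": 0, "y": 0, "z": 0, "rx": 0, "ry": 0, "rz": 0, "claw": 165}, {"x": 0, "y": 0, "z": 0, "rx": 0, "ry": 0, "rz": 0, "claw": 165}, {"x": 0, "y": 0, "z": 0.06, "rx": 0, "ry": 0, "rz": 0, "claw": 165}, {"x": 0, "y": 0, "z": 0.14, "rx": 0, "ry": 0, "rz": 0, "claw": 165}, {"x": -0.03, "y": -0.05, "z": 0.22, "rx": 0, "ry": 0, "rz": 0, "claw": 100}, {"x": -0.24, "y": -1, "z": 0.29, "rx": 0, "ry": 0, "rz": -0.96, "claw": 0}, {"x": -0.24, "y": -1, "z": 0.29, "rx": 0, "ry": 0, "rz": -0.96, "claw": 0}, {"x": -0.24, "y": -1, "z": 0.29, "rx": 0, "ry": 0, "rz": -0.96, "claw": 0}, {"x": -0.24, "y": -1, "z": 0.29, "rx": 0, "ry": 0, "rz": -0.96, "claw": 0}, {"x": -0.24, "y": -1, "z": 0.29, "rx": 0, "ry": 0, "rz": -0.96, "claw": 0}])

```text
t: 6.65
tool_pos: [0.5056, 0.1312, 0.3072]
orientation: [-2.285, -2.156, 0.001]
force: [0.4, 0.2, 0.2]
opening: 0.0683
gripper_force: 0.0
```

arm_command(targets=[{"x": -0.21, "y": -0.92, "z": -0.01, "rx": 0, "ry": 0, "rz": -0.652, "claw": 0}, {"x": -0.21, "y": -0.92, "z": -0.01, "rx": 0, "ry": 0, "rz": -0.652, "claw": 0}, {"x": -0.21, "y": -0.92, "z": -0.01, "rx": 0, "ry": 0, "rz": -0.652, "claw": 0}, {"x": -0.21, "y": -0.92, "z": -0.01, "rx": 0, "ry": 0, "rz": -0.652, "claw": 0}, {"x": -0.21, "y": -0.92, "z": -0.01, "rx": 0, "ry": 0, "rz": -0.652, "claw": 0}, {"x": -0.21, "y": -0.92, "z": -0.01, "rx": 0, "ry": 0, "rz": -0.652, "claw": 0}, {"x": -0.21, "y": -0.92, "z": -0.01, "rx": 0, "ry": 0, "rz": -0.652, "claw": 0}, {"x": -0.21, "y": -0.92, "z": -0.01, "rx": 0, "ry": 0, "rz": -0.652, "claw": 0}, {"x": -0.21, "y": -0.92, "z": -0.01, "rx": 0, "ry": 0, "rz": -0.652, "claw": 0}, {"x": -0.21, "y": -0.92, "z": -0.01, "rx": 0, "ry": 0, "rz": -0.652, "claw": 0}])

```text
t: 7.48
tool_pos: [0.413, -0.2753, 0.3029]
orientation: [-3.115, -0.41, 0.0]
force: [-0.6, 0.4, 0.5]
opening: 0.0932
gripper_force: 0.0
```

```bash
cat > mill.py <<'E'
from h import *
print(robot.read_state()["tool_pos"]);im,P,c=cloud("wrist");save(im,"w3")
from scipy.optimize import least_squares
for n,g,lo,hi in(("short",(.401,-.329,.014),.05,.12),("long",(.4515,-.319,.015),.115,.165),("offA",(.339,-.343,.034),.02,.092)):
    m=(P[...,2]>lo)&(P[...,2]<hi)&(np.hypot(P[...,0]-g[0],P[...,1]-g[1])<g[2]+.008);q=P[m]
    if len(q)<8: print(n,len(q));continue
    t=q[q[:,2]>np.percentile(q[:,2],98)-.012]
    print(n,len(q),"ztop",np.percentile(q[:,2],98).round(4),"mid",((t.min(0)+t.max(0))/2).round(4),"ext",np.ptp(t,axis=0).round(3))
    f=lambda p:np.maximum(np.hypot(q[:,0]-p[0],q[:,1]-p[1])-g[2],0)*3+np.minimum(np.hypot(q[:,0]-p[0],q[:,1]-p[1])-g[2],0)*.3
    print("  fit",least_squares(f,g[:2],loss="soft_l1",f_scale=.003).x.round(4))
E
python3 mill.py
```

```text
[ 0.41300239 -0.2752998   0.30292739]
short 532 ztop 0.1103 mid [ 0.4005 -0.3287  0.1051] ext [0.024 0.027 0.013]
  fit [ 0.4003 -0.3294]
long 661 ztop 0.1556 mid [ 0.4524 -0.32    0.1506] ext [0.026 0.03  0.014]
  fit [ 0.4519 -0.3198]
offA 1682 ztop 0.0849 mid [ 0.3274 -0.3462  0.0801] ext [0.045 0.064 0.014]
  fit [ 0.34   -0.3439]
```

View pics/w3.png

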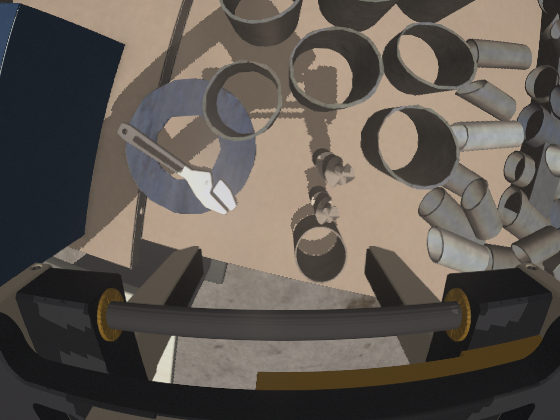

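The wrist view shows the short mill at (325,210), between the long mill (335,168) and offcut_a (320,250), with the fingers' closing line across the gap. Going down to grip near its top.

arm_command(targets=[{"x": -0.025, "y": -0.107, "z": 0, "rx": 0, "ry": 0, "rz": -0.015, "claw": 80}, {"x": -0.025, "y": -0.107, "z": -0.06, "rx": 0, "ry": 0, "rz": -0.015, "claw": 80}, {"x": -0.025, "y": -0.107, "z": -0.13, "rx": 0, "ry": 0, "rz": -0.015, "claw": 80}, {"x": -0.025, "y": -0.107, "z": -0.2, "rx": 0, "ry": 0, "rz": -0.015, "claw": 80}, {"x": -0.025, "y": -0.107, "z": -0.27, "rx": 0, "ry": 0, "rz": -0.015, "claw": 80}, {"x": -0.025, "y": -0.107, "z": -0.34, "rx": 0, "ry": 0, "rz": -0.015, "claw": 80}, {"x": -0.025, "y": -0.107, "z": -0.39, "rx": 0, "ry": 0, "rz": -0.015, "claw": 80}, {"x": -0.025, "y": -0.107, "z": -0.406, "rx": 0, "ry": 0, "rz": -0.015, "claw": 80}, {"x": -0.025, "y": -0.107, "z": -0.406, "rx": 0, "ry": 0, "rz": -0.015, "claw": 80}, {"x": -0.025, "y": -0.107, "z": -0.406, "rx": 0, "ry": 0, "rz": -0.015, "claw": 80}])

```text
t: 8.37
tool_pos: [0.4018, -0.3273, 0.101]
orientation: [3.119, 0.373, 0.0]
force: [-0.3, 0.2, 0.1]
opening: 0.0642
gripper_force: 0.0
```

arm_command(targets=[{"x": 0, "y": 0, "z": 0, "rx": 0, "ry": 0, "rz": 0, "claw": 200}, {"x": 0, "y": 0, "z": 0, "rx": 0, "ry": 0, "rz": 0, "claw": 255}, {"x": 0, "y": 0, "z": 0, "rx": 0, "ry": 0, "rz": 0, "claw": 255}, {"x": 0, "y": 0, "z": 0, "rx": 0, "ry": 0, "rz": 0, "claw": 255}, {"x": 0, "y": 0, "z": 0, "rx": 0, "ry": 0, "rz": 0, "claw": 255}], squeeze=35)

```text
t: 8.78
tool_pos: [0.4019, -0.3276, 0.1011]
orientation: [3.118, 0.373, 0.001]
force: [-0.5, -0.6, -1.0]
opening: 0.0353
gripper_force: 0.0
```

arm_command(targets=[{"x": 0, "y": 0, "z": 0, "rx": 0, "ry": 0, "rz": 0, "claw": 255}, {"x": 0, "y": 0, "z": 0, "rx": 0, "ry": 0, "rz": 0, "claw": 255}, {"x": 0, "y": 0, "z": 0, "rx": 0, "ry": 0, "rz": 0, "claw": 255}, {"x": 0, "y": 0, "z": 0, "rx": 0, "ry": 0, "rz": 0, "claw": 255}])

```text
t: 9.12
tool_pos: [0.4017, -0.3277, 0.1007]
orientation: [3.118, 0.372, 0.001]
force: [-0.0, -1.1, 1.7]
opening: 0.0276
gripper_force: 35.0
```

arm_command(targets=[{"x": 0, "y": 0, "z": 0.02, "rx": 0, "ry": 0, "rz": 0, "claw": 255}, {"x": 0, "y": 0, "z": 0.06, "rx": 0, "ry": 0, "rz": 0, "claw": 255}, {"x": 0, "y": 0, "z": 0.12, "rx": 0, "ry": 0, "rz": 0, "claw": 255}, {"x": 0, "y": 0, "z": 0.18, "rx": 0, "ry": 0, "rz": 0, "claw": 255}, {"x": 0, "y": 0, "z": 0.25, "rx": 0, "ry": 0, "rz": 0, "claw": 255}, {"x": 0, "y": 0, "z": 0.32, "rx": 0, "ry": 0, "rz": 0, "claw": 255}, {"x": 0, "y": 0, "z": 0.39, "rx": 0, "ry": 0, "rz": 0, "claw": 255}, {"x": 0, "y": 0, "z": 0.46, "rx": 0, "ry": 0, "rz": 0, "claw": 255}, {"x": 0, "y": 0, "z": 0.53, "rx": 0, "ry": 0, "rz": 0, "claw": 255}, {"x": 0, "y": 0, "z": 0.56, "rx": 0, "ry": 0, "rz": 0, "claw": 255}])

```text
t: 9.95
tool_pos: [0.4017, -0.3271, 0.3855]
orientation: [3.116, 0.373, 0.005]
force: [0.9, -1.0, -4.3]
opening: 0.0274
gripper_force: 34.9
```

arm_command(targets=[{"x": 0.02, "y": 0.06, "z": 0, "rx": 0, "ry": 0, "rz": 0.04, "claw": 255}, {"x": 0.18, "y": 0.96, "z": 0, "rx": 0, "ry": 0, "rz": 0.955, "claw": 255}, {"x": 0.18, "y": 0.96, "z": 0, "rx": 0, "ry": 0, "rz": 0.955, "claw": 255}, {"x": 0.18, "y": 0.96, "z": 0, "rx": 0, "ry": 0, "rz": 0.955, "claw": 255}, {"x": 0.18, "y": 0.96, "z": 0, "rx": 0, "ry": 0, "rz": 0.955, "claw": 255}, {"x": 0.18, "y": 0.96, "z": 0, "rx": 0, "ry": 0, "rz": 0.955, "claw": 255}, {"x": 0.18, "y": 0.96, "z": 0, "rx": 0, "ry": 0, "rz": 0.955, "claw": 255}, {"x": 0.18, "y": 0.96, "z": 0, "rx": 0, "ry": 0, "rz": 0.955, "claw": 255}, {"x": 0.18, "y": 0.96, "z": 0, "rx": 0, "ry": 0, "rz": 0.955, "claw": 255}, {"x": 0.18, "y": 0.96, "z": 0, "rx": 0, "ry": 0, "rz": 0.955, "claw": 255}])

```text
t: 10.78
tool_pos: [0.476, 0.0742, 0.3797]
orientation: [-2.351, -2.081, 0.003]
force: [1.0, -0.2, -5.0]
opening: 0.0275
gripper_force: 34.9
```

arm_command(targets=[{"x": 0.124, "y": 0.647, "z": 0, "rx": 0, "ry": 0, "rz": 0.35, "claw": 255}, {"x": 0.124, "y": 0.647, "z": 0, "rx": 0, "ry": 0, "rz": 0.35, "claw": 255}, {"x": 0.124, "y": 0.647, "z": 0, "rx": 0, "ry": 0, "rz": 0.35, "claw": 255}, {"x": 0.124, "y": 0.647, "z": 0, "rx": 0, "ry": 0, "rz": 0.35, "claw": 255}, {"x": 0.124, "y": 0.647, "z": 0, "rx": 0, "ry": 0, "rz": 0.35, "claw": 255}, {"x": 0.124, "y": 0.647, "z": 0, "rx": 0, "ry": 0, "rz": 0.35, "claw": 255}, {"x": 0.124, "y": 0.647, "z": 0, "rx": 0, "ry": 0, "rz": 0.35, "claw": 255}, {"x": 0.124, "y": 0.647, "z": 0, "rx": 0, "ry": 0, "rz": 0.35, "claw": 255}, {"x": 0.124, "y": 0.647, "z": 0, "rx": 0, "ry": 0, "rz": 0.35, "claw": 255}, {"x": 0.124, "y": 0.647, "z": -0.1, "rx": 0, "ry": 0, "rz": 0.35, "claw": 255}])

```text
t: 11.62
tool_pos: [0.5403, 0.3993, 0.345]
orientation: [1.498, 2.757, 0.013]
force: [2.2, 1.2, -1.3]
opening: 0.0273
gripper_force: 35.0
```

```bash
python3 - <<'E'
from rk import *
print(robot.read_state()["tool_pos"],robot.read_state()["orientation"])
from scipy.optimize import least_squares
for n in("wrist","top","scene"):
    im,P=caps(n,n[0]+"4");L=local(P,"slim")
    m=(abs(L[...,2]+4)<2.5)&(np.hypot(L[...,0]-31,L[...,1])<28)&(np.hypot(L[...,0]-31,L[...,1])>14);q=L[m]
    if len(q)>10: print(n,"rim",len(q),q.min(0).round(1),q.max(0).round(1),least_squares(lambda p:np.hypot(q[:,0]-p[0],q[:,1]-p[1])-20,[31,0],loss="soft_l1").x)
    g=robot.read_state()["tool_pos"]
    m=(P[...,2]>.2)&(P[...,2]<.28)&(np.hypot(P[...,0]-g[0],P[...,1]-g[1])<.025);q=P[m]
    if len(q)>10:
        z=q[:,2]; print(n,"mill zmin",np.percentile(z,2).round(4),[local(np.r_[q[(z>a)&(z<a+.02)].mean(0)],"slim").round(1) for a in(.22,.25) if ((z>a)&(z<a+.02)).sum()>5])
E
```

```text
[0.54033074 0.39929042 0.34501401] [1.49789828 2.75694278 0.0128255 ]
slim 251 med [-11.8 -20.1  33.9] p2 [-30. -25.  11.] p98 [ -0. -15.  48.] angle 1.29 31
b 1973 med [36.6  2.4 23.4] p2 [ 11. -23.  12.] p98 [61. 26. 25.] angle 0.0 1828
a 1749 med [-4.8  4.3 44.8] p2 [-24. -25.   7.] p98 [45. 27. 79.] angle 1.24 183
wrist rim 273 [  8.1 -21.1  -6.5] [53.4 21.6 -2. ] [31.37780543  0.43612383]
wrist mill zmin 0.246 [array([ 42.7,   5. , 146.4])]
slim 234 med [-20.1  -6.1  44.8] p2 [-36. -25.   7.] p98 [ 0. 21. 73.] angle 1.56 34
b 148 med [19.7 -6.2 22.8] p2 [  6. -26.   7.] p98 [39. 21. 27.] angle -0.01 73
a 245 med [-10.2  -5.2  54.1] p2 [-25. -27.  10.] p98 [40. 23. 81.] angle 1.3 43
top rim 24 [  4.6 -16.2  -6.4] [26.8 21.2 -1.8] [29.97431115  0.44631807]
slim 233 med [-29.5   2.9  37.2] p2 [-40. -19.   8.] p98 [-14.  25.  64.] angle 1.85 93
b 162 med [20.4  4.8 21.7] p2 [  4. -18.   7.] p98 [54. 27. 26.] angle -0.01 76
a 233 med [-21.7   7.   42.2] p2 [-28. -17.  10.] p98 [ 1. 28. 77.] angle 1.56 95
scene mill zmin 0.2266 [array([ 20.9,  -3. , 119. ]), array([ 20.1,  -1.9, 147. ])]
```

View pics/w4.png

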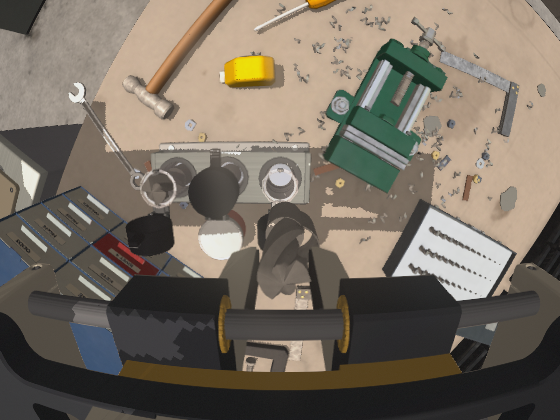

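arm_command(targets=[{"x": -0.002, "y": 0.002, "z": -0.05, "rx": 0, "ry": 0, "rz": 0, "claw": 255}, {"x": -0.002, "y": 0.002, "z": -0.1, "rx": 0, "ry": 0, "rz": 0, "claw": 255}, {"x": -0.002, "y": 0.002, "z": -0.15, "rx": 0, "ry": 0, "rz": 0, "claw": 255}, {"x": -0.002, "y": 0.002, "z": -0.2, "rx": 0, "ry": 0, "rz": 0, "claw": 255}, {"x": -0.002, "y": 0.002, "z": -0.2, "rx": 0, "ry": 0, "rz": 0, "claw": 255}, {"x": -0.002, "y": 0.002, "z": -0.2, "rx": 0, "ry": 0, "rz": 0, "claw": 255}])

```text
t: 12.27
tool_pos: [0.538, 0.3958, 0.2395]
orientation: [-1.505, -2.757, 0.002]
force: [-0.5, -0.6, -4.5]
opening: 0.0272
gripper_force: 35.0
```

```bash
python3 - <<'E'
from rk import *
g=robot.read_state();print(g["tool_pos"],g["force"],"TCP local",local(g["tool_pos"],"slim"))
for n in("scene","top"):
    im,P,c=cloud(n);save(im,n[0]+"5");L=local(P,"slim")
    m=(L[...,2]>15)&(L[...,2]<85)&(np.hypot(L[...,0]-31,L[...,1])<22);q=L[m]
    for a in range(15,85,10):
        k=q[(q[:,2]>a)&(q[:,2]<a+10)]
        if len(k)>4: print(n,a,len(k),"min",k.min(0).round(1)[:2],"max",k.max(0).round(1)[:2])
a=cv2.imread("pics/s5.png")[130:240,290:420];cv2.imwrite("pics/c5.png",cv2.resize(a,None,fx=4,fy=4))
E
```

```text
[0.53796797 0.39579439 0.23947832] [-0.48673354 -0.60932945 -4.54642065] TCP local [ 29.58989703  -0.95807029 125.47831867]
scene 35 11 min [12.6  0.9] max [34.7 14. ]
scene 45 15 min [14.9  0.1] max [28.6 13.7]
scene 55 26 min [12.1 -8.6] max [27.9 12.6]
scene 65 30 min [ 14.7 -10.6] max [38.5 13.7]
scene 75 20 min [13.5 -8.5] max [41.3 11.8]
```

View pics/c5.png

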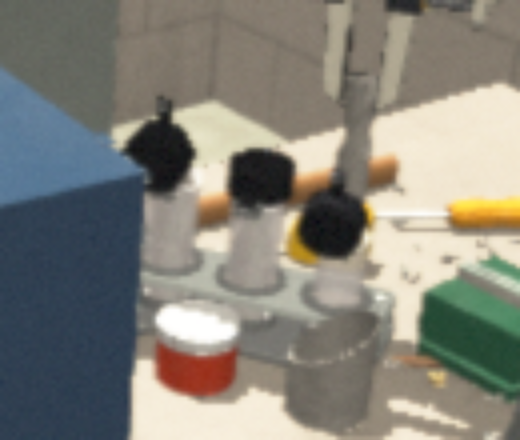

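The crop shows the mill hanging upright over the slim tube, cap laid back. It needs a small correction of about 3 mm forward before insertion.

arm_command(targets=[{"x": -0.001, "y": 0.006, "z": 0, "rx": 0, "ry": 0, "rz": 0, "claw": 255}, {"x": -0.001, "y": 0.006, "z": -0.02, "rx": 0, "ry": 0, "rz": 0, "claw": 255}, {"x": -0.001, "y": 0.006, "z": -0.05, "rx": 0, "ry": 0, "rz": 0, "claw": 255}, {"x": -0.001, "y": 0.006, "z": -0.08, "rx": 0, "ry": 0, "rz": 0, "claw": 255}, {"x": -0.001, "y": 0.006, "z": -0.11, "rx": 0, "ry": 0, "rz": 0, "claw": 255}])

```text
t: 12.78
tool_pos: [0.5384, 0.4001, 0.1846]
orientation: [1.504, 2.757, 0.004]
force: [0.1, -0.6, -6.1]
opening: 0.0269
gripper_force: 35.0
```

arm_command(targets=[{"x": 0, "y": -0.001, "z": -0.03, "rx": 0, "ry": 0, "rz": 0, "claw": 255}, {"x": 0, "y": -0.001, "z": -0.06, "rx": 0, "ry": 0, "rz": 0, "claw": 255}, {"x": 0, "y": -0.001, "z": -0.09, "rx": 0, "ry": 0, "rz": 0, "claw": 255}, {"x": 0, "y": -0.001, "z": -0.11, "rx": 0, "ry": 0, "rz": 0, "claw": 255}, {"x": 0, "y": -0.001, "z": -0.113, "rx": 0, "ry": 0, "rz": 0, "claw": 255}, {"x": 0, "y": -0.001, "z": -0.113, "rx": 0, "ry": 0, "rz": 0, "claw": 255}])

```text
t: 13.28
tool_pos: [0.5373, 0.3989, 0.1266]
orientation: [-1.504, -2.758, 0.002]
force: [0.0, 0.2, -5.8]
opening: 0.0275
gripper_force: 35.0
```

arm_command(targets=[{"x": 0, "y": 0, "z": 0, "rx": 0, "ry": 0, "rz": 0, "claw": 135}, {"x": 0, "y": 0, "z": 0, "rx": 0, "ry": 0, "rz": 0, "claw": 135}, {"x": 0, "y": 0, "z": 0, "rx": 0, "ry": 0, "rz": 0, "claw": 135}, {"x": 0, "y": 0, "z": 0, "rx": 0, "ry": 0, "rz": 0, "claw": 135}, {"x": 0, "y": 0, "z": 0.04, "rx": 0, "ry": 0, "rz": 0, "claw": 135}, {"x": 0, "y": 0, "z": 0.1, "rx": 0, "ry": 0, "rz": 0, "claw": 135}, {"x": 0, "y": 0, "z": 0.17, "rx": 0, "ry": 0, "rz": 0, "claw": 255}, {"x": 0, "y": 0, "z": 0.24, "rx": 0, "ry": 0, "rz": 0, "claw": 255}, {"x": 0, "y": 0, "z": 0.29, "rx": 0, "ry": 0, "rz": 0, "claw": 255}])

```text
t: 14.03
tool_pos: [0.5384, 0.3995, 0.2771]
orientation: [1.503, 2.756, 0.007]
force: [0.8, 0.5, 0.2]
opening: 0.0283
gripper_force: 0.0
```

```bash
python3 - <<'E'
from rk import *
g=robot.read_state();print(g["tool_pos"],g["force"])
im,P=caps("wrist","w6");L=local(P,"slim")
m=(L[...,2]>0)&(L[...,2]<60)&(np.hypot(L[...,0]-31,L[...,1])<19)&(im.max(-1)>90);q=L[m]
print(len(q),np.percentile(q,[2,50,98],axis=0).round(1) if len(q) else 0)
L=local(P,"a");m=(L[...,2]>60)&(L[...,2]<95)&(abs(L[...,1])<12)&(abs(L[...,0])<30);q=L[m];print("a tab",len(q),np.percentile(q,[2,50,98],axis=0).round(1) if len(q) else 0)
E
```

```text
[0.53839328 0.3995219  0.27710094] [0.8362625  0.54242952 0.23229128]
slim 2184 med [-15.9   0.6  29.9] p2 [-34. -22.   6.] p98 [ 2. 23. 73.] angle 1.49 387
b 2924 med [37.2  3.2 23.4] p2 [ 11. -23.  11.] p98 [61. 27. 25.] angle 0.0 2688
a 2357 med [-3.9  2.7 37.6] p2 [-22. -25.   7.] p98 [44. 27. 79.] angle 1.21 267
449 [[ 24.2 -10.6   2.2]
 [ 34.9  -0.   13.2]
 [ 42.5  13.4  16.3]]
a tab 264 [[-6.6 -4.7 60.3]
 [-0.7  2.5 73.5]
 [ 1.5  6.5 80.7]]
```

arm_command(targets=[{"x": 0.103, "y": -0.158, "z": 0, "rx": 0, "ry": 0, "rz": 0, "claw": 255}, {"x": 0.103, "y": -0.158, "z": 0, "rx": 0, "ry": 0, "rz": 0, "claw": 255}, {"x": 0.103, "y": -0.158, "z": 0, "rx": 0, "ry": 0, "rz": 0, "claw": 255}, {"x": 0.103, "y": -0.158, "z": 0, "rx": 0, "ry": 0, "rz": 0, "claw": 255}, {"x": 0.103, "y": -0.158, "z": -0.07, "rx": 0, "ry": 0, "rz": 0, "claw": 255}, {"x": 0.103, "y": -0.158, "z": -0.14, "rx": 0, "ry": 0, "rz": 0, "claw": 255}, {"x": 0.103, "y": -0.158, "z": -0.208, "rx": 0, "ry": 0, "rz": 0, "claw": 255}, {"x": 0.103, "y": -0.158, "z": -0.208, "rx": 0, "ry": 0, "rz": 0, "claw": 255}])

```text
t: 14.75
tool_pos: [0.5843, 0.3191, 0.1592]
orientation: [-1.5, -2.751, 0.015]
force: [-1.6, -0.4, -1.6]
opening: 0.0006
gripper_force: 0.0
```

arm_command(targets=[{"x": -0.022, "y": 0.033, "z": 0, "rx": 0, "ry": 0, "rz": 0, "claw": 255}, {"x": -0.044, "y": 0.067, "z": 0, "rx": 0, "ry": 0, "rz": 0, "claw": 255}, {"x": -0.066, "y": 0.1, "z": 0, "rx": 0, "ry": 0, "rz": 0, "claw": 255}, {"x": -0.079, "y": 0.121, "z": 0, "rx": 0, "ry": 0, "rz": 0, "claw": 255}, {"x": -0.09, "y": 0.137, "z": 0, "rx": 0, "ry": 0, "rz": 0, "claw": 255}, {"x": -0.1, "y": 0.154, "z": 0, "rx": 0, "ry": 0, "rz": 0, "claw": 255}, {"x": -0.109, "y": 0.167, "z": 0, "rx": 0, "ry": 0, "rz": 0, "claw": 255}, {"x": -0.109, "y": 0.167, "z": -0.015, "rx": 0, "ry": 0, "rz": 0, "claw": 255}, {"x": -0.109, "y": 0.167, "z": -0.03, "rx": 0, "ry": 0, "rz": 0, "claw": 255}])

```text
t: 15.5
tool_pos: [0.5349, 0.4044, 0.1537]
orientation: [1.503, 2.758, 0.004]
force: [0.8, 0.5, 1.0]
opening: 0.0003
gripper_force: 0.2
```

arm_command(targets=[{"x": 0, "y": 0, "z": -0.005, "rx": 0, "ry": 0, "rz": 0, "claw": 255}, {"x": 0, "y": 0, "z": -0.01, "rx": 0, "ry": 0, "rz": 0, "claw": 255}, {"x": 0, "y": 0, "z": -0.014, "rx": 0, "ry": 0, "rz": 0, "claw": 255}, {"x": 0, "y": 0, "z": -0.014, "rx": 0, "ry": 0, "rz": 0, "claw": 255}])

```text
t: 15.83
tool_pos: [0.5351, 0.4046, 0.1509]
orientation: [1.504, 2.758, 0.006]
force: [-13.5, -1.9, 28.4]
opening: 0.0006
gripper_force: 14.0
```

arm_command(targets=[{"x": 0, "y": 0, "z": 0.07, "rx": 0, "ry": 0, "rz": 0, "claw": 255}, {"x": 0, "y": 0, "z": 0.15, "rx": 0, "ry": 0, "rz": 0, "claw": 255}, {"x": 0, "y": 0, "z": 0.23, "rx": 0, "ry": 0, "rz": 0, "claw": 255}, {"x": 0, "y": 0, "z": 0.26, "rx": 0, "ry": 0, "rz": 0, "claw": 255}, {"x": 0, "y": 0, "z": 0.26, "rx": 0, "ry": 0, "rz": 0, "claw": 255}])

```text
t: 16.25
tool_pos: [0.5371, 0.4038, 0.2821]
orientation: [1.504, 2.753, 0.012]
force: [-0.3, -0.4, -0.0]
opening: 0.0004
gripper_force: 0.0
```

```bash
python3 - <<'E'
from rk import *
print(robot.read_state()["tool_pos"]);caps("wrist","w7");caps("scene","s7")
T=np.load("top.npy");m=(T[...,2]>.1)&(T[...,2]<.26)&(T[...,1]<.26)&(T[...,1]>-.1)&(T[...,0]>.25)&(T[...,0]<.65)
q=T[m];q=q[(local(q,"a")[:,0]<-15)];p=np.array([.4648,.2387]);d=np.hypot(*(q[:,:2]-p).T);i=d.argsort()[:3];print(q[i].round(3),d[i].round(3))
E
```

```text
[0.53713086 0.40379974 0.28213669]
slim 2251 med [33.2  0.8 23.2] p2 [  9. -22.  12.] p98 [56. 23. 25.] angle -0.01 2114
b 2805 med [37.4  3.2 23.3] p2 [ 11. -23.  10.] p98 [61. 27. 25.] angle -0.01 2562
a 2475 med [-5.   4.5 41.4] p2 [-24. -25.   7.] p98 [44. 27. 79.] angle 1.17 280
slim 150 med [17.3  4.1 21.9] p2 [  4. -17.   7.] p98 [53. 25. 26.] angle -0.01 75
b 158 med [20.1  4.8 22.1] p2 [  3. -19.   7.] p98 [55. 27. 26.] angle -0.02 85
a 237 med [-21.    7.2  43.4] p2 [-28. -17.  10.] p98 [ 1. 28. 78.] angle 1.56 79
[[0.432 0.259 0.188]
 [0.43  0.259 0.187]
 [0.427 0.257 0.183]] [0.039 0.041 0.042]
```

arm_command(targets=[{"x": -0.156, "y": -0.314, "z": 0, "rx": 0, "ry": 0, "rz": 0, "claw": 255}, {"x": -0.156, "y": -0.314, "z": 0, "rx": 0, "ry": 0, "rz": 0, "claw": 255}, {"x": -0.156, "y": -0.314, "z": 0, "rx": 0, "ry": 0, "rz": 0, "claw": 255}, {"x": -0.156, "y": -0.314, "z": 0, "rx": 0, "ry": 0, "rz": 0, "claw": 255}, {"x": -0.156, "y": -0.314, "z": 0, "rx": 0, "ry": 0, "rz": 0, "claw": 255}, {"x": -0.156, "y": -0.314, "z": -0.06, "rx": 0, "ry": 0, "rz": 0, "claw": 255}, {"x": -0.156, "y": -0.314, "z": -0.12, "rx": 0, "ry": 0, "rz": 0, "claw": 255}, {"x": -0.156, "y": -0.314, "z": -0.176, "rx": 0, "ry": 0, "rz": 0, "claw": 255}, {"x": -0.156, "y": -0.314, "z": -0.176, "rx": 0, "ry": 0, "rz": 0, "claw": 255}, {"x": -0.156, "y": -0.314, "z": -0.176, "rx": 0, "ry": 0, "rz": 0, "claw": 255}])

```text
t: 17.18
tool_pos: [0.4545, 0.2454, 0.1848]
orientation: [-1.503, -2.754, 0.009]
force: [-0.1, -0.0, 0.4]
opening: 0.0002
gripper_force: 0.0
```

arm_command(targets=[{"x": -0.017, "y": 0.035, "z": 0, "rx": 0, "ry": 0, "rz": 0, "claw": 255}, {"x": -0.034, "y": 0.066, "z": 0, "rx": 0, "ry": 0, "rz": 0, "claw": 255}, {"x": -0.052, "y": 0.093, "z": 0, "rx": 0, "ry": 0, "rz": 0, "claw": 255}, {"x": -0.065, "y": 0.113, "z": 0, "rx": 0, "ry": 0, "rz": 0, "claw": 255}, {"x": -0.076, "y": 0.13, "z": 0, "rx": 0, "ry": 0, "rz": 0, "claw": 255}, {"x": -0.085, "y": 0.143, "z": 0, "rx": 0, "ry": 0, "rz": 0, "claw": 255}, {"x": -0.091, "y": 0.153, "z": 0, "rx": 0, "ry": 0, "rz": 0, "claw": 255}, {"x": -0.091, "y": 0.153, "z": -0.012, "rx": 0, "ry": 0, "rz": 0, "claw": 255}, {"x": -0.091, "y": 0.153, "z": -0.025, "rx": 0, "ry": 0, "rz": 0, "claw": 255}])

```text
t: 17.93
tool_pos: [0.4114, 0.3234, 0.1757]
orientation: [1.504, 2.758, 0.002]
force: [-5.7, 9.2, 17.5]
opening: 0.0004
gripper_force: 9.4
```

arm_command(targets=[{"x": 0, "y": 0, "z": -0.005, "rx": 0, "ry": 0, "rz": 0, "claw": 255}, {"x": 0, "y": 0, "z": -0.01, "rx": 0, "ry": 0, "rz": 0, "claw": 255}, {"x": 0, "y": 0, "z": -0.012, "rx": 0, "ry": 0, "rz": 0, "claw": 255}, {"x": 0, "y": 0, "z": -0.012, "rx": 0, "ry": 0, "rz": 0, "claw": 255}])

```text
t: 18.27
tool_pos: [0.4112, 0.323, 0.1713]
orientation: [-1.505, -2.757, -0.001]
force: [-7.5, -0.8, 15.8]
opening: 0.0003
gripper_force: 8.0
```

arm_command(targets=[{"x": 0, "y": 0, "z": 0.07, "rx": 0, "ry": 0, "rz": 0, "claw": 255}, {"x": 0, "y": 0, "z": 0.15, "rx": 0, "ry": 0, "rz": 0, "claw": 255}, {"x": 0.05, "y": 0.03, "z": 0.23, "rx": 0, "ry": 0, "rz": 0, "claw": 255}, {"x": 0.1, "y": 0.06, "z": 0.3, "rx": 0, "ry": 0, "rz": 0, "claw": 255}, {"x": 0.1, "y": 0.06, "z": 0.3, "rx": 0, "ry": 0, "rz": 0, "claw": 255}, {"x": 0.1, "y": 0.06, "z": 0.3, "rx": 0, "ry": 0, "rz": 0, "claw": 255}])

```text
t: 18.77
tool_pos: [0.4638, 0.3535, 0.3226]
orientation: [1.505, 2.755, 0.007]
force: [0.2, 0.9, 0.2]
opening: 0.0004
gripper_force: 0.0
```

```bash
python3 - <<'E'
from rk import *
print(robot.read_state()["tool_pos"])
im,P=caps("wrist","w8");caps("scene","s8")
for n in B:
    L=local(P,n);q=L[(abs(L[...,1])<22)&(abs(L[...,0]-HX[n])<20)&(abs(L[...,2]-23.5)<8)&(im.max(-1)<110)]
    A=np.c_[q[:,0],np.ones(len(q))];s=np.linalg.lstsq(A,q[:,2],rcond=None)[0];print(n,"slope",s.round(3),"z at front",(s[0]*50+s[1]).round(2))
im,P,c=cloud("scene")
for n,g,lo in(("long",(.4519,-.3198),.05),("offA",(.34,-.3439),.02)):
    S=np.load("scene.npy")
    for X in(S,P):
        q=X[(X[...,2]>lo)&(np.hypot(X[...,0]-g[0],X[...,1]-g[1])<.045)];print(n,len(q),q.mean(0).round(4),q.max(0).round(3))
E
```

```text
[0.46376033 0.35353039 0.32255378]
slim 1727 med [33.1 -1.5 23.1] p2 [  9. -24.  10.] p98 [55. 23. 25.] angle -0.01 1566
b 2325 med [36.7  0.4 23.3] p2 [ 11. -24.  13.] p98 [61. 25. 25.] angle -0.01 2196
a 2249 med [38.3  2.4 23.2] p2 [ 12. -23.  11.] p98 [62. 26. 25.] angle -0.01 2098
slim 150 med [15.9  4.7 22. ] p2 [  5. -17.   7.] p98 [53. 25. 25.] angle 0.0 80
b 162 med [19.7  5.5 22. ] p2 [  6. -18.   7.] p98 [54. 28. 26.] angle -0.02 78
a 154 med [22.   6.2 21.9] p2 [  6. -17.   6.] p98 [55. 28. 25.] angle -0.01 79
slim slope [-4.0000e-03  2.3235e+01] z at front 23.01
b slope [2.0000e-03 2.3289e+01] z at front 23.37
a slope [-2.0000e-03  2.3366e+01] z at front 23.25
long 391 [ 0.4524 -0.3226  0.1059] [ 0.472 -0.304  0.158]
long 328 [ 0.4604 -0.3214  0.1118] [ 0.471 -0.305  0.158]
offA 507 [ 0.333  -0.3497  0.0533] [ 0.377 -0.313  0.089]
offA 647 [ 0.3356 -0.3438  0.0509] [ 0.377 -0.311  0.089]
```

View pics/w8.png

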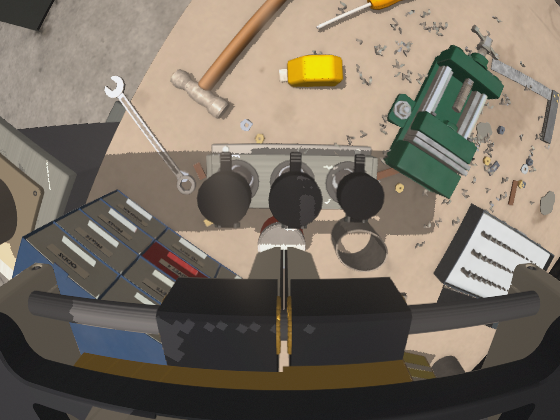

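The wrist view shows all three caps flat and shut, at (224,200), (295,200) and (360,195). The bystanders are in place and the arm is clear of everything.

```bash
python3 -c "
from plant import robot
print(robot.close_job())"
```

```text
the job is handed in; nothing more can be done
None
```

The short end mill stands shank down in the slim tube, all three caps read fully shut on the cameras, the bystanders look unmoved, and I handed the job in at about 19 s.

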